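# Index the plate turntable to the green station

## Robot

A 6-joint arm with a two-finger parallel gripper is mounted at the origin on a cart in front of the work surface, level with it; the furniture and walls round the work are solid. World frame = base frame: x ahead of the robot, y to its left, z up, the work surface at z = 0. Lengths are in mm, angles in rad, forces in N, time in s.
With the tool pointing down it reaches from about 275 to 1000 mm from the base axis. Payload 8.4 kg.
Tool frame: the origin (TCP) lies midway between the tips of the shut fingers; the grasp point (between the pads) lies 19 mm behind it; z points along the fingers, y is the line along which they close (so a half turn about z gives the same grasp; the last joint's range is limited). The gripper opens to 85 mm and grips with 20 to 120 N. Pads are 22 mm wide; open, the fingers measure 114 mm over their backs; the gripper's body (76 mm by 85 mm) begins 54 mm behind the grasp point. The pads swing forward as they close: fully open they stand 13 mm farther back than shut.
Start: joints at [-1.26, 0.353, 1.633, -0, 1.155, -0.002], TCP at [192.326, -594.675, 231.281] pointing down, gripper open.
Joint ranges: [-2.63, 2.63], [-0.92, 2.1], [0.06, 2.66], [-1.3, 4.44], [0, 2.69], [-3.02, 3.02]. Speed limits (rad/s): [2.22, 2.22, 2.79, 3.14, 3.14, 3.14].

## Interface

Orientations are given as [roll, pitch, yaw] about the fixed x, y, z axes, in that order (R = Rz(yaw) Ry(pitch) Rx(roll)).
In Python, from rig import monitor, imaging, r gives the robot as it stands.
- The arm moves only by the tool drive_tool, never from a script. Its argument "plan" is a list of rows, each an object of numbers: "x", "y", "z": the shift along the tool's x, y, z in units of 50 mm (1.0 is 50 mm); "ax", "ay", "az": the turn, a rotation vector about the tool's x, y, z in units of 6 degrees (1.0 is 6 degrees); "hand": the finger opening in mm, from 0 to 85.4. In form: [{"x": .., "y": .., "z": .., "ax": .., "ay": .., "az": .., "hand": ..}, ...]. A call has 1 to 8 rows; each row is the pose to reach, as a shift and turn from the pose commanded when the call began, along the tool's axes at that moment; what a row does not reach only later rows make up. A row lasts 1/10 s, in which the tool goes at most 50 mm and 8.59 degrees, less where a joint would pass 70% of its speed; a pose out of reach is approached as far as the arm can. A call with a gripper value outside its range is refused whole. The fingers move at their own pace and stop on an object; "grip_force" is the grip in N (left out, the last holds). Time passes only in rows, so rows that repeat a pose let the fingers close. It gives the time, the measured TCP pose, the force, the opening and the grip force at its end, in the units of the state.
- monitor.sense(): the state, without advancing time (a new reading comes with each control period).
- imaging.grab_frame(name): name is "scene" or "top" or "wrist"; returns the picture (384x512x3 uint8, red, green, blue); there is no depth.
- imaging.camera_info(name): a dict with "mtx" (3x3 intrinsics, pixels), "dist" ([k1, k2, p1, p2, k3] as OpenCV has them; the pictures are not rectified), "R" (3x3) and "t" (3): a world point X has camera coordinates R X + t. Camera axes: x right, y down, z forward; pixel columns grow to the right and rows downward; lengths in mm; the calibration is good to about 2 mm. A picture is of the moment at which its call begins: read the wrist's pose just before it. camera_info takes no time and is no camera call; for the wrist camera it gives the pose at the moment of the call.
- r.sign_off(): hands the job in; it is judged then, once.
The state is a dict: "clock": time; "qpos": joint angles; "qvel": joint speeds; "joint_efforts": joint torques, N m; "eef_pos": TCP position; "tcp_rot": TCP orientation; "contact_force": force on the tool from outside, world axes, zero at the start; "wrist_torque": the same for the moment, N m; "opening": opening from 0.0 (shut) to 1.0 (fully open); "grasp_force": force on a finger pad.
Only numpy, scipy, OpenCV 4.12 (cv2) and the standard library are available. Lean on these libraries where they do the work, as an engineer would, in place of code of your own. Each camera call takes 0.05 s, during which the arm holds its last target. There are 200 camera calls.

## Task

The turntable that carries the white well plate is locked by its red sprung plunger. Lift the red knob to free it, turn the table until the knob stands beside the green-topped post, and let the plunger drop fully home in the notch there, so that the table is locked again; the post only shows roughly where the hidden notch is, so feel for it. Then let go, and leave the timer, notebook and pen where they lie.

Things in the scene. Friction and masses are not known exactly. Their poses are not given: they have to be found in the camera images.
- carousel: indexing turntable fixed to the bench: grey round base 280 mm across, carrying an aluminium disc 260 mm across (top 52 mm above the bench) that turns about the vertical axis through this origin. Origin on that axis at bench level; z up. The white well plate (top 82 mm above the bench) is fixed to the disc on the side opposite the plunger
- turntable (a joint): angle of the disc, rad; 0 at the start (locked there), positive is anticlockwise seen from above; stops at +-1.65. It stays where it is left (friction about 0.12 N m, i.e. 1 to 2 N at the knob)
- plunger (a joint): plunger height, m: 0 = home in a notch (locked); about 0.010 = tip riding on the flat track between notches; 0.022 = top stop. Lift it above 0.010 to turn the table. A spring pushes it down (7 N home, 9 N at top). Home, the knob has about 1 mm of side play and the table is held rigidly: pushing on only strains it, so stop pushing once it drops
- knob (a point): centre of the red ribbed plunger knob: an upright cylinder 30 mm in diameter and 37 mm tall, standing on the disc 105 mm from the turning axis; the point is 18 mm above the knob's lower face and 92 mm above the bench when home. It rises with the plunger and goes round with the disc. A dark boss 34 mm across, top 66 mm above the bench, lies under it
- post_green_top (a point): centre of the top of the green-capped post (58 mm tall, cap 24 mm across), fixed to the bench 175 mm from the turning axis, about 60 degrees to one side or other of the knob's start. The hidden notch lies within 15 degrees of the post either way, seen from the axis; its mouth takes the tip within about +-3 mm of arc. Other notches: at the knob's start and near the orange post
- post_orange_top (a point): centre of the top of the orange-capped post, the same shape, at the other station: the wrong one
- timer_loose: white countdown timer 66x66x19 mm lying loose; origin centre of its underside
- notebook: dark blue notebook 212x152x15 mm lying loose; origin centre of its underside
- pen: blue and white marker pen 135 mm long, 13 mm thick, lying loose; origin at its middle, underside

How it is judged (in metres and radians):
On the way, in this order (a step that is already met when the one before it is completed fails the run):
1. the plunger is lifted clear of the track (more than 13 mm above home) (value of joint plunger above 0.013 m), for 0.1 s.
2. with the plunger out, the table is turned until the knob is beside the green post (horizontal distance between knob and post_green_top below 0.085 m and value of joint plunger above 0.007 m), for 0.05 s.
At the end, for the whole second after the job is handed in: the plunger is home (within 3 mm) in the notch beside the green post (knob centre within 85 mm, horizontally, of the post's centre), and the table is at rest (horizontal distance between knob and post_green_top below 0.085 m and value of joint plunger below 0.003 m and velocity of joint turntable between -0.05 and 0.05 rad/s); the robot touches nothing.
It fails at once if the timer is moved more than 25 mm (distance of timer_loose from where it was at the start of the episode above 0.025 m).
It fails at once if the notebook is moved more than 25 mm (distance of notebook from where it was at the start of the episode above 0.025 m).
It fails at once if the pen is moved more than 25 mm (distance of pen from where it was at the start of the episode above 0.025 m).
It also fails if it takes over 45 s, if anything falls off the work surface, if the arm or the gripper's body presses on something with over 40 N, if the wrist force passes 120 N, or if a joint passes its speed limit or range.

## Working session

There is one attempt and no reset: what is moved stays moved. The work goes in short steps, Python scripts to look and compute and a tool call to move; the robot and the scene stay as the last step left them, time stands still between calls to the robot, and variables do not carry over. Pictures are saved under pics/ and viewed, at most 10 in all, crops included, and the job is handed in when it is done.

Besides the shell and the picture viewer there is one more tool, called after "Emit:" as name(argument=value, ...), one argument or row to a line, values as JSON. drive_tool: Moves the arm, as the interface text tells. Its arguments: {"type":"object","properties":{"plan":{"type":"array","items":{"type":"object","properties":{"x":{"type":"number"},"y":{"type":"number"},"z":{"type":"number"},"ax":{"type":"number"},"ay":{"type":"number"},"az":{"type":"number"},"hand":{"type":"number"}}}},"grip_force":{"type":"number"}},"required":["plan"]}

```bash
mkdir -p pics
python3 - <<'E'
from rig import monitor, imaging, r
import cv2
for n in("top","scene"):
    cv2.imwrite(f"pics/{n}0.png",cv2.cvtColor(imaging.grab_frame(n),cv2.COLOR_RGB2BGR))
s=monitor.sense();print(s['clock'],s['eef_pos'],s['tcp_rot'],s['contact_force'])
c=imaging.camera_info("top");print(c)
E
```

```text
0.1 [ 192.21900123 -594.26857972  230.63453561] [-3.14037316e+00 -1.07044435e-05  3.12852445e-01] [ 0.04621089 -0.43995861 -0.64833794]
{'mtx': array([[433.13528392,   0.        , 264.63552679],
       [  0.        , 433.13528392, 188.04851602],
       [  0.        ,   0.        ,   1.        ]]), 'dist': array([-0.06911832,  0.        ,  0.        ,  0.        ,  0.        ]), 'R': array([[ 0.02508733, -0.99941373, -0.02329873],
       [-0.99747254, -0.0234752 , -0.06706296],
       [ 0.06647671,  0.02492227, -0.99747668]]), 't': array([  99.89554271,  444.6276915 , 1557.44359012])}
```

View pics/top0.png

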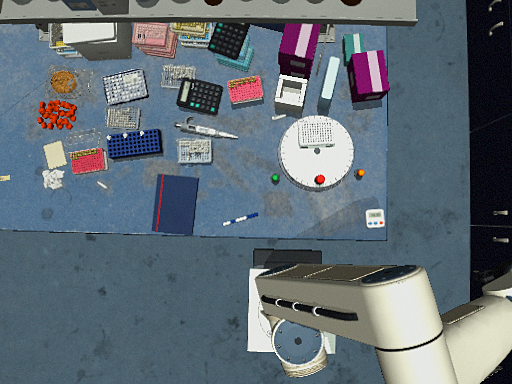

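View pics/scene0.png

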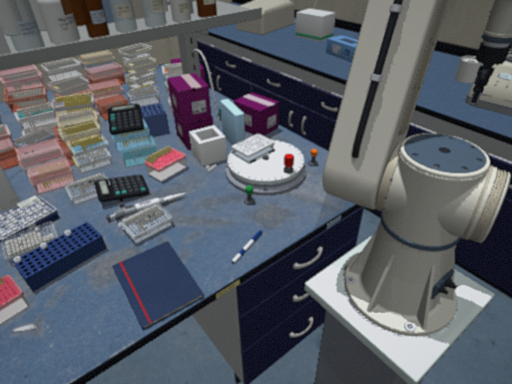

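The top view shows the knob near (320,179), green post near (275,178), orange near (361,173) and disc centre near (317,151). I'll enlarge it to measure.

```bash
cat > h.py <<'E'
import numpy as np,cv2
from rig import monitor, imaging, r
def ray(n,uv,z,c=None):
    c=c or imaging.camera_info(n)
    p=cv2.undistortPoints(np.array([[uv]],float),c['mtx'],c['dist'])[0,0]
    d=c['R'].T@np.array([p[0],p[1],1]);o=-c['R'].T@c['t']
    return o+d*(z-o[2])/d[2]
E
python3 - <<'E'
from h import *
im=cv2.imread("pics/top0.png")
cv2.imwrite("pics/crop0.png",cv2.resize(im[105:235,260:395],None,fx=5.5,fy=4.5*1,interpolation=cv2.INTER_CUBIC)[:600])
hsv=cv2.cvtColor(im,cv2.COLOR_BGR2HSV)[105:235,260:395]
def cen(lo,hi,z,nm):
    m=cv2.inRange(hsv,lo,hi);n,l,st,ce=cv2.connectedComponentsWithStats(m)
    i=1+st[1:,4].argmax();uv=ce[i]+[260,105];print(nm,st[i],uv,ray("top",uv,z))
    return ray("top",uv,z)
g=cen((40,120,40),(85,255,255),58,'green')
o=cen((8,150,100),(22,255,255),58,'orange')
k=cen((0,150,60),(5,255,255),106,'knob')
cen((0,0,170),(179,60,255),52,'disc')
from scipy.optimize import least_squares
# axis: dist 175 from posts, 105 from knob
s=least_squares(lambda c:[np.hypot(*(g[:2]-c))-175,np.hypot(*(o[:2]-c))-175,np.hypot(*(k[:2]-c))-105],[700,-60])
print(s.x,s.fun)
for p in(g,o,k):print(np.degrees(np.arctan2(*(p[:2]-s.x)[::-1])))
E
```

```text
green [12 69  7  7 37] [274.7027027  177.13513514] [478.82479695  74.96013545  58.        ]
orange [98 65  7  6 31] [360.77419355 172.19354839] [ 503.4968013  -229.16748629   58.        ]
knob [56 70  9  9 61] [319.96721311 178.67213115] [472.69681642 -80.19324951 106.        ]
disc [  20   10   74   72 3822] [316.5952381  150.79827316] [577.11994771 -72.15790175  52.        ]
[577.01599272 -70.13679456] [ 0.19882998  0.20226145 -0.19721936]
124.08732337708882
-114.81089370863977
-174.4936544012637
```

View pics/crop0.png

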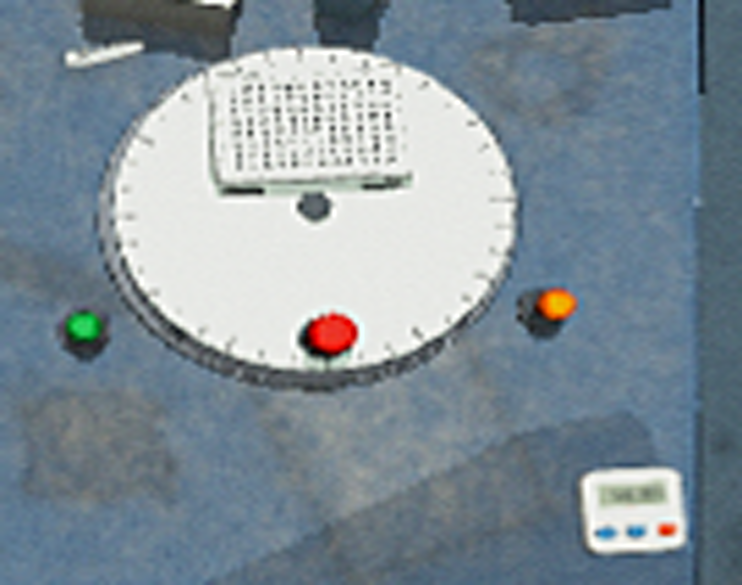

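The geometry checks out: axis at (577,-70), radius residuals 0.2 mm. The green post lies at -61.4° (clockwise) from the knob at (472.5,-80). Moving over the knob.

Emit:
drive_tool(
  plan=[
    {"x": 0.7,"y": -0.66,"hand": 85},
    {"x": 1.4,"y": -1.33},
    {"x": 2.1,"y": -2.0},
    {"x": 2.8,"y": -2.66},
    {"x": 3.5,"y": -3.32},
    {"x": 4.2,"y": -4.0},
    {"x": 4.9,"y": -4.65},
    {"x": 5.5,"y": -5.22},
  ],
)

```text
invalid input
```

Emit:
drive_tool(
  plan=[
    {"x": 0.6,"y": -0.57,"z": 0.3},
    {"x": 1.2,"y": -1.14,"z": 0.6},
    {"x": 1.8,"y": -1.71,"z": 0.9},
    {"x": 2.4,"y": -2.28,"z": 1.2},
    {"x": 3.0,"y": -2.85,"z": 1.6},
    {"x": 3.0,"y": -2.85,"z": 1.6},
    {"x": 3.0,"y": -2.85,"z": 1.6},
  ],
)

```text
invalid input
```

Run:
```python
from h import *
s=monitor.sense();c=imaging.camera_info("wrist")
cv2.imwrite("pics/w1.png",cv2.cvtColor(imaging.grab_frame("wrist"),cv2.COLOR_RGB2BGR))
print(s['clock'],s['eef_pos'],s['tcp_rot'],s['contact_force'],s['qpos'])
x=c['R']@np.array([472.5,-80,111])+c['t'];print(c['mtx']@x/x[2])
```

```text
0.1 [ 192.21900123 -594.26857972  230.63453561] [-3.14037316e+00 -1.07044435e-05  3.12852445e-01] [ 0.04621089 -0.43995861 -0.64833794] [-1.26036854e+00  3.53582220e-01  1.63406006e+00  8.46854599e-06
  1.15516989e+00 -2.42808391e-03]
[-515.35958672 -590.33310823    1.        ]
```

View pics/w1.png

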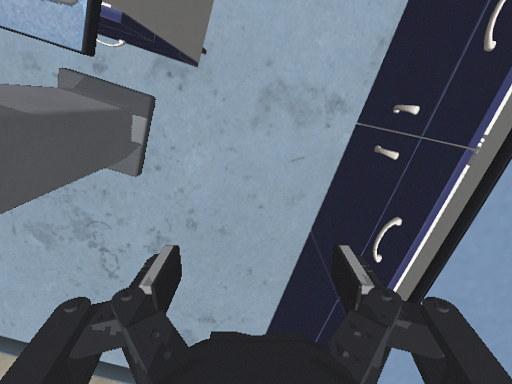

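The move was refused, probably because every key is required in each row. The wrist view only shows floor and drawer fronts. Retrying with full rows.

Emit:
drive_tool(
  plan=[
    {"x": 0.7,"y": -0.66,"z": 0,"ax": 0,"ay": 0,"az": 0,"hand": 85},
    {"x": 1.4,"y": -1.33,"z": 0,"ax": 0,"ay": 0,"az": 0,"hand": 85},
    {"x": 2.1,"y": -2.0,"z": 0,"ax": 0,"ay": 0,"az": 0,"hand": 85},
    {"x": 2.8,"y": -2.66,"z": 0,"ax": 0,"ay": 0,"az": 0,"hand": 85},
    {"x": 3.5,"y": -3.32,"z": 0,"ax": 0,"ay": 0,"az": 0,"hand": 85},
    {"x": 4.2,"y": -4.0,"z": 0,"ax": 0,"ay": 0,"az": 0,"hand": 85},
    {"x": 4.9,"y": -4.65,"z": 0,"ax": 0,"ay": 0,"az": 0,"hand": 85},
    {"x": 5.5,"y": -5.22,"z": 0,"ax": 0,"ay": 0,"az": 0,"hand": 85},
  ],
  grip_force=40,
)

```text
clock: 0.95
eef_pos: [374.2, -259.6, 231.3]
tcp_rot: [-3.142, -0.0, 0.313]
contact_force: [-0.3, -0.9, 0.6]
opening: 0.994
grasp_force: 0.0
```

Emit:
drive_tool(
  plan=[
    {"x": 0.6,"y": -0.57,"z": 0.3,"ax": 0,"ay": 0,"az": 0,"hand": 85},
    {"x": 1.2,"y": -1.14,"z": 0.6,"ax": 0,"ay": 0,"az": 0,"hand": 85},
    {"x": 1.8,"y": -1.71,"z": 0.9,"ax": 0,"ay": 0,"az": 0,"hand": 85},
    {"x": 2.4,"y": -2.28,"z": 1.2,"ax": 0,"ay": 0,"az": 0,"hand": 85},
    {"x": 3.0,"y": -2.85,"z": 1.6,"ax": 0,"ay": 0,"az": 0,"hand": 85},
    {"x": 3.0,"y": -2.85,"z": 1.6,"ax": 0,"ay": 0,"az": 0,"hand": 85},
    {"x": 3.0,"y": -2.85,"z": 1.6,"ax": 0,"ay": 0,"az": 0,"hand": 85},
  ],
)

```text
clock: 1.65
eef_pos: [472.2, -79.2, 150.7]
tcp_rot: [-3.141, 0.002, 0.315]
contact_force: [-0.6, -0.3, -0.1]
opening: 0.995
grasp_force: 0.0
```

Run:
```python
from h import *
s=monitor.sense();c=imaging.camera_info("wrist")
cv2.imwrite("pics/w2.png",cv2.cvtColor(imaging.grab_frame("wrist"),cv2.COLOR_RGB2BGR))
print(s['clock'],s['eef_pos'],s['tcp_rot'],s['contact_force'],s['qpos'])
for p in((472.5,-80,111),(472.5,-80,74)):
  print(cv2.projectPoints(np.array([p],float),cv2.Rodrigues(c['R'])[0],c['t'],c['mtx'],c['dist'])[0].ravel())
```

```text
1.65 [472.23353191 -79.22772584 150.73235691] [-3.14103857e+00  1.56275367e-03  3.15335835e-01] [-0.58081381 -0.28477185 -0.05877042] [-1.69186842e-01  2.29520521e-01  2.01402254e+00 -3.03400198e-04
  8.99690576e-01  1.08646295e+00]
[258.03065094 218.92127678]
[257.77605538 201.42728145]
```

View pics/w2.png

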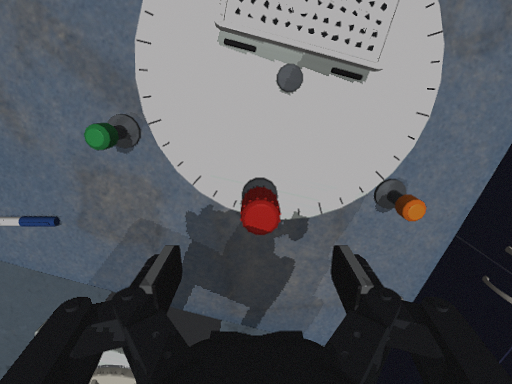

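The wrist view shows the knob top at about (260,217) against a predicted (258,219), so it agrees within about 1 mm. Descend and close.

Emit:
drive_tool(
  plan=[
    {"x": 0,"y": 0,"z": 0.5,"ax": 0,"ay": 0,"az": 0,"hand": 85},
    {"x": 0,"y": 0,"z": 1.0,"ax": 0,"ay": 0,"az": 0,"hand": 70},
    {"x": 0,"y": 0,"z": 1.44,"ax": 0,"ay": 0,"az": 0,"hand": 50},
    {"x": 0,"y": 0,"z": 1.44,"ax": 0,"ay": 0,"az": 0,"hand": 36},
    {"x": 0,"y": 0,"z": 1.44,"ax": 0,"ay": 0,"az": 0,"hand": 36},
    {"x": 0,"y": 0,"z": 1.44,"ax": 0,"ay": 0,"az": 0,"hand": 36},
  ],
  grip_force=40,
)

```text
clock: 2.3
eef_pos: [473.3, -80.7, 80.6]
tcp_rot: [3.141, -0.002, 0.312]
contact_force: [0.2, 1.1, 0.4]
opening: 0.419
grasp_force: 0.0
```

Emit:
drive_tool(
  plan=[
    {"x": 0,"y": 0,"z": 0,"ax": 0,"ay": 0,"az": 0,"hand": 20},
    {"x": 0,"y": 0,"z": 0,"ax": 0,"ay": 0,"az": 0,"hand": 20},
    {"x": 0,"y": 0,"z": 0,"ax": 0,"ay": 0,"az": 0,"hand": 20},
    {"x": 0,"y": 0,"z": 0,"ax": 0,"ay": 0,"az": 0,"hand": 20},
    {"x": 0,"y": 0,"z": 0,"ax": 0,"ay": 0,"az": 0,"hand": 20},
  ],
)

```text
clock: 2.8
eef_pos: [473.6, -80.6, 80.9]
tcp_rot: [3.14, -0.002, 0.313]
contact_force: [-1.0, -2.3, 6.0]
opening: 0.336
grasp_force: 39.0
```

Emit:
drive_tool(
  plan=[
    {"x": 0,"y": 0,"z": -0.1,"ax": 0,"ay": 0,"az": 0,"hand": 20},
    {"x": 0,"y": 0,"z": -0.2,"ax": 0,"ay": 0,"az": 0,"hand": 20},
    {"x": 0,"y": 0,"z": -0.32,"ax": 0,"ay": 0,"az": 0,"hand": 20},
    {"x": 0,"y": 0,"z": -0.36,"ax": 0,"ay": 0,"az": 0,"hand": 20},
    {"x": 0,"y": 0,"z": -0.36,"ax": 0,"ay": 0,"az": 0,"hand": 20},
    {"x": 0,"y": 0,"z": -0.36,"ax": 0,"ay": 0,"az": 0,"hand": 20},
  ],
)

```text
clock: 3.4
eef_pos: [473.4, -80.2, 97.7]
tcp_rot: [3.141, -0.002, 0.313]
contact_force: [5.2, -3.1, -9.8]
opening: 0.334
grasp_force: 40.2
```

Lifted 17 mm with the expected spring load. Working out the arc rows now.

```bash
cat > arc.py <<'E'
import numpy as np,sys
# arc rows: start table angle a0 (deg, cw), steps, tool yaw (deg)
def rows(a0,angs,yaw,z=0,R=105,A0=-174.5):
    P=lambda a:R*np.array([np.cos(np.radians(A0-a)),np.sin(np.radians(A0-a))])
    c,s=np.cos(np.radians(yaw)),np.sin(np.radians(yaw))
    for a in angs:
        d=P(a)-P(a0);print(round(a,2),"x %.3f y %.3f az %.3f"%((d@[c,s])/50,(d@[s,-c])/50,(a-a0)/6))
E
python3 -c "
from arc import *
rows(0,np.arange(1,9)*5.5,17.9)
for a in (44,52,60,68,76):
  print();rows(a,[a+2,a+4,a+6,a+8],17.9-a)"
```

```text
5.5 x 0.053 y -0.195 az 0.917
11.0 x 0.124 y -0.383 az 1.833
16.5 x 0.213 y -0.564 az 2.750
22.0 x 0.318 y -0.735 az 3.667
27.5 x 0.440 y -0.896 az 4.583
33.0 x 0.576 y -1.044 az 5.500
38.5 x 0.727 y -1.179 az 6.417
44.0 x 0.889 y -1.298 az 7.333

46 x 0.017 y -0.071 az 0.333
48 x 0.036 y -0.142 az 0.667
50 x 0.058 y -0.212 az 1.000
52 x 0.083 y -0.281 az 1.333

54 x 0.017 y -0.071 az 0.333
56 x 0.036 y -0.142 az 0.667
58 x 0.058 y -0.212 az 1.000
60 x 0.083 y -0.281 az 1.333

62 x 0.017 y -0.071 az 0.333
64 x 0.036 y -0.142 az 0.667
66 x 0.058 y -0.212 az 1.000
68 x 0.083 y -0.281 az 1.333

70 x 0.017 y -0.071 az 0.333
72 x 0.036 y -0.142 az 0.667
74 x 0.058 y -0.212 az 1.000
76 x 0.083 y -0.281 az 1.333

78 x 0.017 y -0.071 az 0.333
80 x 0.036 y -0.142 az 0.667
82 x 0.058 y -0.212 az 1.000
84 x 0.083 y -0.281 az 1.333
```

Emit:
drive_tool(
  plan=[
    {"x": 0.05,"y": -0.195,"z": 0,"ax": 0,"ay": 0,"az": 0.917,"hand": 20},
    {"x": 0.124,"y": -0.383,"z": 0,"ax": 0,"ay": 0,"az": 1.833,"hand": 20},
    {"x": 0.213,"y": -0.564,"z": 0,"ax": 0,"ay": 0,"az": 2.75,"hand": 20},
    {"x": 0.318,"y": -0.735,"z": 0,"ax": 0,"ay": 0,"az": 3.667,"hand": 20},
    {"x": 0.44,"y": -0.896,"z": 0,"ax": 0,"ay": 0,"az": 4.583,"hand": 20},
    {"x": 0.576,"y": -1.044,"z": 0,"ax": 0,"ay": 0,"az": 5.5,"hand": 20},
    {"x": 0.727,"y": -1.179,"z": 0,"ax": 0,"ay": 0,"az": 6.417,"hand": 20},
    {"x": 0.889,"y": -1.298,"z": 0,"ax": 0,"ay": 0,"az": 7.333,"hand": 20},
  ],
)

```text
clock: 4.2
eef_pos: [497.8, -5.5, 98.2]
tcp_rot: [-3.141, -0.006, -0.458]
contact_force: [11.6, -13.2, -9.6]
opening: 0.337
grasp_force: 40.4
```

Emit:
drive_tool(
  plan=[
    {"x": 0,"y": 0,"z": 0,"ax": 0,"ay": 0,"az": 0,"hand": 20},
    {"x": 0,"y": 0,"z": 0,"ax": 0,"ay": 0,"az": 0,"hand": 20},
  ],
)

```text
clock: 4.4
eef_pos: [497.8, -5.6, 98.2]
tcp_rot: [-3.141, -0.006, -0.454]
contact_force: [10.3, -10.8, -10.1]
opening: 0.337
grasp_force: 40.5
```

Knob is at about 45°. The inward radial strain of about 15 N means my centre is slightly off. I'll lower toward the track, relax inward 2.5 mm and loosen the fingers so the spring acts freely.

Emit:
drive_tool(
  plan=[
    {"x": 0.05,"y": 0,"z": 0.06,"ax": 0,"ay": 0,"az": 0,"hand": 20},
    {"x": 0.05,"y": 0,"z": 0.14,"ax": 0,"ay": 0,"az": 0,"hand": 20},
    {"x": 0.05,"y": 0,"z": 0.16,"ax": 0,"ay": 0,"az": 0,"hand": 20},
    {"x": 0.05,"y": 0,"z": 0.16,"ax": 0,"ay": 0,"az": 0,"hand": 20},
  ],
)

```text
clock: 4.8
eef_pos: [497.8, -6.0, 90.7]
tcp_rot: [-3.141, -0.002, -0.455]
contact_force: [-0.8, -4.1, 10.9]
opening: 0.336
grasp_force: 42.8
```

Emit:
drive_tool(
  plan=[
    {"x": 0,"y": 0,"z": 0,"ax": 0,"ay": 0,"az": 0,"hand": 35},
    {"x": 0,"y": 0,"z": 0,"ax": 0,"ay": 0,"az": 0,"hand": 35},
    {"x": 0,"y": 0,"z": 0,"ax": 0,"ay": 0,"az": 0,"hand": 35},
    {"x": 0,"y": 0,"z": 0,"ax": 0,"ay": 0,"az": 0,"hand": 35},
  ],
)

```text
clock: 5.2
eef_pos: [496.9, -5.5, 89.2]
tcp_rot: [3.142, 0.0, -0.455]
contact_force: [0.5, 0.3, 0.1]
opening: 0.41
grasp_force: 0.0
```

Emit:
drive_tool(
  plan=[
    {"x": 0.008,"y": -0.036,"z": 0,"ax": 0,"ay": 0,"az": 0.167,"hand": 35},
    {"x": 0.017,"y": -0.071,"z": 0,"ax": 0,"ay": 0,"az": 0.333,"hand": 35},
    {"x": 0.026,"y": -0.106,"z": 0,"ax": 0,"ay": 0,"az": 0.5,"hand": 35},
    {"x": 0.036,"y": -0.142,"z": 0,"ax": 0,"ay": 0,"az": 0.667,"hand": 35},
  ],
)

```text
clock: 5.6
eef_pos: [501.3, -0.8, 89.1]
tcp_rot: [3.14, 0.001, -0.526]
contact_force: [-1.5, -6.2, 1.2]
opening: 0.41
grasp_force: 3.3
```

Emit:
drive_tool(
  plan=[
    {"x": 0.008,"y": -0.036,"z": 0,"ax": 0,"ay": 0,"az": 0.167,"hand": 35},
    {"x": 0.017,"y": -0.071,"z": 0,"ax": 0,"ay": 0,"az": 0.333,"hand": 35},
    {"x": 0.026,"y": -0.106,"z": 0,"ax": 0,"ay": 0,"az": 0.5,"hand": 35},
    {"x": 0.036,"y": -0.142,"z": 0,"ax": 0,"ay": 0,"az": 0.667,"hand": 35},
  ],
)

```text
clock: 6.0
eef_pos: [506.9, 5.3, 89.1]
tcp_rot: [3.141, 0.0, -0.597]
contact_force: [0.9, 0.1, 0.6]
opening: 0.403
grasp_force: 0.0
```

Emit:
drive_tool(
  plan=[
    {"x": 0.008,"y": -0.036,"z": 0,"ax": 0,"ay": 0,"az": 0.167,"hand": 35},
    {"x": 0.017,"y": -0.071,"z": 0,"ax": 0,"ay": 0,"az": 0.333,"hand": 35},
    {"x": 0.026,"y": -0.106,"z": 0,"ax": 0,"ay": 0,"az": 0.5,"hand": 35},
    {"x": 0.036,"y": -0.142,"z": 0,"ax": 0,"ay": 0,"az": 0.667,"hand": 35},
  ],
)

```text
clock: 6.4
eef_pos: [510.1, 7.7, 89.1]
tcp_rot: [3.135, 0.001, -0.664]
contact_force: [-11.4, -23.8, 11.8]
opening: 0.408
grasp_force: 12.8
```

Strong resistance near 54°, so the plunger has probably dropped. Back off and look.

Emit:
drive_tool(
  plan=[
    {"x": 0,"y": 0.12,"z": 0,"ax": 0,"ay": 0,"az": 0,"hand": 35},
    {"x": 0,"y": 0.12,"z": 0,"ax": 0,"ay": 0,"az": 0,"hand": 35},
    {"x": 0,"y": 0.12,"z": 0,"ax": 0,"ay": 0,"az": 0,"hand": 35},
  ],
)

```text
clock: 6.7
eef_pos: [509.1, 5.6, 89.4]
tcp_rot: [-3.141, -0.0, -0.665]
contact_force: [-0.1, 0.4, -0.7]
opening: 0.408
grasp_force: 0.0
```

Run:
```python
from h import *
s=monitor.sense();c=imaging.camera_info("wrist")
im=cv2.cvtColor(imaging.grab_frame("wrist"),cv2.COLOR_RGB2BGR);cv2.imwrite("pics/w3.png",im)
print(s['eef_pos'],s['contact_force'],s['opening'])
```

```text
[509.07175344   5.58036394  89.37556744] [-0.06329788  0.3643578  -0.74515899] 0.4082782244913053
```

View pics/w3.png

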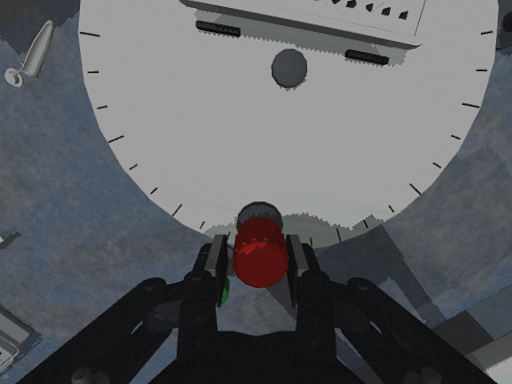

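The knob sits freely between the fingers: top centre about (261,262), about 54 px wide, boss behind at (260,217). I'll compare with the home and riding heights.

Run:
```python
from h import *
c=imaging.camera_info("wrist");im=cv2.imread("pics/w3.png")
hsv=cv2.cvtColor(im,cv2.COLOR_BGR2HSV);m=cv2.inRange(hsv,(0,130,50),(8,255,255))
ys,xs=np.where(m[200:300,220:305]);print(ys.min()+200,ys.max()+200,[(y,np.ptp(np.where(m[y,220:305])[0])+1,220+np.where(m[y,220:305])[0].mean()) for y in range(220,290,8)])
pr=lambda P:cv2.projectPoints(np.array(P,float).reshape(-1,3),cv2.Rodrigues(c['R'])[0],c['t'],c['mtx'],c['dist'])[0].reshape(-1,2)
a=np.linspace(0,2*np.pi,60)
t=np.arctan2(5.6+69,509-576)
for k in np.array([[509,5.6],[576,-69]+105*np.array([np.cos(t),np.sin(t)]),[577,-70]+105*np.array([np.cos(t),np.sin(t)])]):
  for h in(0,5,10):
    top=pr([[k[0]+15*np.cos(u),k[1]+15*np.sin(u),111+h] for u in a]);bot=pr([[k[0]+15*np.cos(u),k[1]+15*np.sin(u),74+h] for u in a])
    print(k.round(1),h,'topY',top[:,1].max(),'topW',np.ptp(top[:,0]),'cx',top[:,0].mean(),'minY',min(top[:,1].min(),bot[:,1].min()))
```

```text
217 287 [(220, np.int64(24), np.float64(259.57142857142856)), (228, np.int64(42), np.float64(259.6666666666667)), (236, np.int64(47), np.float64(260.3953488372093)), (244, np.int64(50), np.float64(258.7608695652174)), (252, np.int64(53), np.float64(259.85714285714283)), (260, np.int64(55), np.float64(257.7307692307692)), (268, np.int64(55), np.float64(260.6923076923077)), (276, np.int64(46), np.float64(260.25581395348837)), (284, np.int64(26), np.float64(260.3333333333333))]
[509.    5.6] 0 topY 289.14097647660014 topW 56.086024640651544 cx 256.6488338341506 minY 212.91617268533054
[509.    5.6] 5 topY 295.315365610619 topW 57.99974381214031 cx 256.65999267907625 minY 216.0526526231189
[509.    5.6] 10 topY 301.90490053438384 topW 60.04706860678451 cx 256.67190377693606 minY 219.37084845299518
[505.8   9.1] 0 topY 295.9868563613063 topW 55.4767873747837 cx 255.12784567438035 minY 219.49026296587624
[505.8   9.1] 5 topY 302.3116831095964 topW 57.346648051720365 cx 255.08757992818227 minY 222.78154496617094
[505.8   9.1] 10 topY 309.0560880211058 topW 59.34526236372062 cx 255.04451118443066 minY 226.2615548153813
[506.8   8.1] 0 topY 293.9392104952856 topW 55.65950439258515 cx 255.43990061086015 minY 217.52105835977775
[506.8   8.1] 5 topY 300.21963381349474 topW 57.54246858270682 cx 255.41004725960997 minY 220.76635495629526
[506.8   8.1] 10 topY 306.9183805127491 topW 59.555629815044966 cx 255.3780999434119 minY 224.1983218758509
```

Width (55 px) and extent (70 px) match the home height, not riding on the track. Open and retreat upward.

Emit:
drive_tool(
  plan=[
    {"x": 0,"y": 0,"z": 0,"ax": 0,"ay": 0,"az": 0,"hand": 60},
    {"x": 0,"y": 0,"z": 0,"ax": 0,"ay": 0,"az": 0,"hand": 60},
    {"x": 0,"y": 0,"z": 0,"ax": 0,"ay": 0,"az": 0,"hand": 60},
    {"x": 0,"y": 0,"z": -0.5,"ax": 0,"ay": 0,"az": 0,"hand": 60},
    {"x": 0,"y": 0,"z": -1.2,"ax": 0,"ay": 0,"az": 0,"hand": 60},
    {"x": 0,"y": 0,"z": -1.8,"ax": 0,"ay": 0,"az": 0,"hand": 60},
    {"x": 0,"y": 0,"z": -1.8,"ax": 0,"ay": 0,"az": 0,"hand": 60},
    {"x": 0,"y": 0,"z": -1.8,"ax": 0,"ay": 0,"az": 0,"hand": 60},
  ],
)

```text
clock: 7.55
eef_pos: [509.1, 5.4, 179.7]
tcp_rot: [-3.141, -0.001, -0.665]
contact_force: [-1.0, -0.2, -0.5]
opening: 0.704
grasp_force: 0.0
```

Run:
```python
from h import *
s=monitor.sense();c=imaging.camera_info("wrist")
im=cv2.cvtColor(imaging.grab_frame("wrist"),cv2.COLOR_RGB2BGR);cv2.imwrite("pics/w4.png",im)
print(s['clock'],s['eef_pos'],s['contact_force'])
hsv=cv2.cvtColor(im,cv2.COLOR_BGR2HSV);m=cv2.inRange(hsv,(0,130,50),(8,255,255))
n,l,st,ce=cv2.connectedComponentsWithStats(m);i=1+st[1:,4].argmax();print(st[i],ce[i])
mm=(l==i);rows=np.where(mm.any(1))[0];w=[np.ptp(np.where(mm[y])[0])+1 for y in rows];print(max(w))
pr=lambda P:cv2.projectPoints(np.array(P,float).reshape(-1,3),cv2.Rodrigues(c['R'])[0],c['t'],c['mtx'],c['dist'])[0].reshape(-1,2)
from scipy.optimize import least_squares
a=np.linspace(0,2*np.pi,90)
def box(p):
    q=pr([[p[0]+15*np.cos(u),p[1]+15*np.sin(u),z+p[2]] for u in a for z in(74,111)]);lo,hi=q.min(0),q.max(0)
    return np.array([lo[0],lo[1],hi[0],hi[1]])
b=np.array([st[i][0],st[i][1],st[i][0]+st[i][2],st[i][1]+st[i][3]],float)
f=least_squares(lambda p:box(p)-b,[508,6,0],diff_step=1e-3);print(f.x,f.fun,np.hypot(f.x[0]-478.8,f.x[1]-75))
```

```text
7.55 [509.06405071   5.40370389 179.74705545] [-1.0061806  -0.15337139 -0.47349841]
[ 241  179   35   41 1106] [258.35262206 199.70886076]
35
[503.84911092   7.2762251  -10.89679514] [ 0.83633747 -0.73988024 -0.83535522  0.67053287] 72.20780875407804
```

View pics/w4.png

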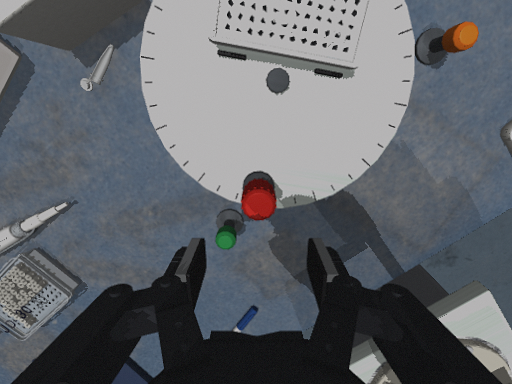

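The knob stands beside the green post, 72 mm away. To calibrate the height estimate, I'll apply the same fit to the earlier picture (w2), where the plunger was known to be home.

Run:
```python
from h import *
from scipy.spatial.transform import Rotation as Ro
from scipy.optimize import least_squares
s=monitor.sense();c=imaging.camera_info("wrist")
T=lambda p,e:(Ro.from_euler('xyz',e).as_matrix(),np.array(p))
Rt,pt=T(s['eef_pos'],s['tcp_rot']); Rc,tc=c['R']@Rt,c['R']@pt+c['t']   # cam<-tool
a=np.linspace(0,2*np.pi,90)
def go(fn,p,e,x0):
    R2,p2=T(p,e);R=Rc@R2.T;t=tc-R@p2
    im=cv2.imread(fn);m=cv2.inRange(cv2.cvtColor(im,cv2.COLOR_BGR2HSV),(0,130,50),(8,255,255))
    n,l,st,ce=cv2.connectedComponentsWithStats(m);S=st[1+st[1:,4].argmax()];b=np.array([S[0],S[1],S[0]+S[2],S[1]+S[3]],float)
    def box(q):
        u=cv2.projectPoints(np.array([[q[0]+15*np.cos(v),q[1]+15*np.sin(v),z+q[2]] for v in a for z in(74,111)]),cv2.Rodrigues(R)[0],t,c['mtx'],c['dist'])[0].reshape(-1,2)
        return np.r_[u.min(0),u.max(0)]
    f=least_squares(lambda q:box(q)-b,x0,diff_step=1e-3);print(fn,S,f.x.round(1),f.fun.round(2))
go("pics/w2.png",[472.23,-79.23,150.73],[-3.14104,.00156,.31534],[472,-80,0])
go("pics/w4.png",s['eef_pos'],s['tcp_rot'],[508,6,0])
go("pics/w3.png",[509.07,5.58,89.38],[-3.141,0,-.665],[508,6,0])
```

```text
pics/w2.png [ 240  187   40   48 1457] [469.3 -83.   -8. ] [ 0.89 -0.79 -0.89  0.71]
pics/w4.png [ 241  179   35   41 1106] [502.9   7.3 -11.9] [ 0.85 -0.75 -0.85  0.68]
pics/w3.png [ 232  217   57   71 2809] [504.5   6.5  -5. ] [ 1.61 -1.41 -1.61  1.22]
```

The same method gives a similar bias on the known-home picture, so the plunger is home.

```bash
python3 -c "
from rig import r
print(r.sign_off())"
```

```text
the job is handed in; nothing more can be done
None
```

I lifted the plunger, turned the table about 54° clockwise and let the plunger drop into the notch, with the knob about 72 mm from the green post. I then let go and handed the job in, with no result returned; I read "fully home" from the knob's image size and from the table resisting a 26 N push.

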